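# Load the rice-cake baker, lower its lid gently and set the timer

### The arm

A 7-joint arm with a two-finger parallel gripper is mounted at the origin on the work surface. World frame = base frame: x ahead of the robot, y to its left, z up, the work surface at z = 0. Lengths are in m, angles in rad, forces in N, time in s.
With the tool pointing down it reaches from about 0.4 to 0.85 m from the base axis. Payload 10.4 kg.
Tool frame: the origin (TCP) lies midway between the tips of the shut fingers; the grasp point (between the pads) lies 19 mm behind it (r.grasp_offset is the distance from the TCP to the grasp point, in m); x points along the fingers, y is the direction in which the jaws open and shut, and the axes are right-handed (so a half turn about x gives the same grasp; the last joint's range is limited). The gripper opens to 87 mm and grips with 3 to 60 N. Pads are 19 mm wide; open, the fingers measure 117 mm over their backs; the gripper's body (75 mm by 190 mm) begins 51 mm behind the grasp point.
Start: joints at [-1.127, 0.332, -0.065, 1.46, 0.022, 1.35, -0.088], TCP at [0.281, 0.558, 0.223] pointing down, gripper open.
Joint ranges: [-2.6, 2.6], [-0.5, 2.12], [-1.47, 1.34], [0.16, 2.42], [-1.27, 4.41], [0.06, 2.06], [-2.6, 2.6]. Speed limits (rad/s): [2.22, 2.22, 2.79, 2.79, 3.14, 3.14, 3.14].

### API

Orientations are given as a unit quaternion [x, y, z, w].
In Python, from bench import r, vision, close_job gives the robot as it stands. The module is installed in compiled form; this text tells all that it offers.
- The arm moves only by the shell command python3 -m pendant 'ROWS' [OPENING] [FORCE]. ROWS is text: rows parted by semicolons, each of 6 numbers parted by spaces: the shift along the tool's x, y, z in units of 0.25 m (1.0 is 0.25 m), then the turn, a rotation vector about the tool's x, y, z in units of 1.5 rad (1.0 is 1.5 rad). A call has 1 to 8 rows; each row is the pose to reach, as a shift and turn from the pose commanded when the call began, along the tool's axes at that moment; what a row does not reach only later rows make up. A row lasts 1/10 s, in which the tool goes at most 50 mm and 8.59 degrees, less where a joint would pass 70% of its speed; a pose out of reach is approached as far as the arm can. A call with a number of a shift or a turn outside -1 to 1 is refused whole. A call with a gripper value outside its range is refused whole. OPENING is the gripper command: -1 is shut, 1 is fully open, values between are in proportion, set as the call begins (- or left out, the last holds). The fingers move at their own pace and stop on an object; FORCE is the grip in N (left out, the last holds). Time passes only in rows, so rows that repeat a pose let the fingers close. It gives the time, the measured TCP pose, the force and the opening at its end, in the units of the state.
- r.read_state(): the state, without advancing time (a new reading comes with each control period).
- vision.camera(name): name is "scene" or "top" or "wrist"; returns (picture, depth): 400x640x3 uint8, blue, green, red; 400x640 float32, m along the optical axis (not along the pixel's ray), 0 where there is no reading.
- vision.get_calibration(name): a dict with "camera_matrix" (3x3 intrinsics, pixels), "k1" (the pictures are not rectified: a ray, as slopes to the right and down, at radius r is drawn at 1 + k1 r^2 times it, then the intrinsics apply), "rvec" (rotation vector, rad) and "tvec" (3), from world to camera coordinates, as OpenCV has them. Camera axes: x right, y down, z forward; pixel columns grow to the right and rows downward; lengths in m; the calibration is good to about 2 mm. A picture is of the moment at which its call begins: read the wrist's pose just before it. get_calibration takes no time and is no camera call; for the wrist camera it gives the pose at the moment of the call.
- close_job(): hands the job in, once; it reports no verdict.
The state is a dict: "time": time; "joint_positions": joint angles; "joint_vel": joint speeds; "joint_torque": joint torques, N m; "ee_pos": TCP position; "eef_rot": TCP orientation; "ft_force": force on the tool from outside, world axes, zero at the start; "torque": the same for the moment, N m; "width": finger opening in m.
Only numpy, scipy, OpenCV 4.12 (cv2) and the standard library are available. Lean on these libraries where they do the work, as an engineer would, in place of code of your own. Each camera call takes 0.05 s, during which the arm holds its last target. There are 200 camera calls.

### The job

Raise the lid of the small baker right back until it stays up by itself, then take the white and the green rice-cake block from the dark steel tray and lay them flat in the lower plate, one in each well, setting them down rather than dropping them. Then lower the lid by its handle gently until it is fully shut, without letting it fall, and only after that turn the timer knob clockwise to the red mark. Leave the tray and everything else on the table where they stand.

Things in the scene. Friction and masses are not known exactly. Their poses are not given: they have to be found in the camera images.
- maker: The baker, fixed on the table. Origin: centre of the underside of its main housing. x: from its front (handle side) to its back (hinge); y: its left; z up. Housing x -75 to 85, y -85 to 85 mm; a timer deck adjoins on its right (y -84 to -181, top 50 mm above the table). Its black lower plate has two wells, rims 66 mm above the table. 107 mm high with the lid shut.
- lid (a joint): Lid angle, rad: 0 shut, 1.6 at its open stop (just past upright); turns about the axis through hinge_mid along the baker's y, the handle going up and back. Lid 142 deep, 170 wide, 40 thick, 0.55 kg, hollows below for the blocks. Loose hinge: let go below about 1.3 it falls shut, above that it tips back and rests on its stop. Starts shut.
- lid_grip (a point): On the lid's black handle, a bar straight out from its front edge: 28 wide (baker's y), 18 thick, 62 free. The point is on its centre line, 30 from its end, 45 from the lid; shut: 195 ahead of and 16 mm above the hinge axis, 83 above the table. Pinched across its width from straight above, it turns between the pads, at every lid angle. It moves with the lid; axes as the baker's when shut.
- hinge_mid (a point): Middle of the lid's hinge axis, fixed on the baker at x = 75, z = 67 mm in its frame; axes as the baker's.
- well_left (a point): Centre of the floor of the left well (baker's y = +38 mm), 60 mm above the table; axes as the baker's. Well 84 long (x) by 64 wide (y), 6 mm deep below its rims, 8 to 12 mm rims around it. Shut, the lid leaves 19 mm of height over this floor.
- well_right (a point): Centre of the floor of the right well (baker's y = -38 mm), the same as the left one.
- mochi_white: White dried rice-cake block, hard, 64 (x) by 42 (y) by 16 mm high, 0.05 kg, lying flat in the tray. Origin: centre of its underside.
- mochi_green: Green rice-cake block, same size, mass and origin as the white one; which one lies on the left in the tray varies.
- timer (a joint): Angle of the baker's timer knob in rad: 0 off (pointer to the baker's back), growing clockwise seen from above, end stop 2.6; the red mark is at 1.2. Light friction, stays where it is left. Starts at 0.
- timer_grip (a point): On the timer knob's axis at grip height, 87 mm above the table, at x 5, y -132 mm of the baker, 47 mm from the lid's side. Knob: 44 mm disc with an upright bar on it, 42 long, 14 thick, 32 high (top 94 above the table), along the baker's x at angle 0; a white line on top is the pointer. The point turns with the knob.
- tray: Shallow dark steel tray, 200 (x) by 270 (y), 20 mm high, 3 mm walls, loose, 0.6 kg; floor 3 mm above the table. Origin: centre of its underside. The two blocks lie in its near half, the dish in its far half.
- dish: Small blue soy dish in the tray, 64 across, 22 mm high. Leave alone. Origin: centre of its underside.
- soy: Brown bottle with red cap, 64 across, 190 mm high, behind and right of the baker. Leave alone. Origin: centre of its underside.
- kinako: Glass jar, 72 across, 100 mm high, behind the tray. Leave alone. Origin: centre of its underside.
- mug: White mug, 80 across, 85 mm high, behind the baker. Leave alone. Origin: centre of its underside.
- turner: Turner with black handle, 280 long, blade 65 wide, lying behind the baker. Leave alone. Origin: centre of its length, on the table.
- bowl: Steel mixing bowl, 210 across, 85 mm high, on a white kitchen scale (36 mm high) left of the baker. Leave alone. Origin: centre of its underside.
Not all that is in view belongs to the job. There is more than one size of the mochi_white; the one meant has the size given above. Of the things that look like the mochi_green, take the one that is nearest to the robot's base at the start.

How it is judged:
On the way, in this order (a step that is already met when the one before it is completed fails the run):
1. the lid is raised right back (value of joint lid above 1.4 rad), for 0.2 s.
2. one block lies flat in a well, lid still up (value of joint lid above 1.4 rad and ((horizontal distance between mochi_white and well_left below 0.016 m and z of mochi_white in the frame of well_left between -0.004 and 0.004 m and angle between mochi_white's own z axis and vertical below 0.06 rad) or (horizontal distance between mochi_white and well_right below 0.016 m and z of mochi_white in the frame of well_right between -0.004 and 0.004 m and angle between mochi_white's own z axis and vertical below 0.06 rad) or (horizontal distance between mochi_green and well_left below 0.016 m and z of mochi_green in the frame of well_left between -0.004 and 0.004 m and angle between mochi_green's own z axis and vertical below 0.06 rad) or (horizontal distance between mochi_green and well_right below 0.016 m and z of mochi_green in the frame of well_right between -0.004 and 0.004 m and angle between mochi_green's own z axis and vertical below 0.06 rad))), for 0.2 s.
3. both blocks lie flat, one in each well, lid still up (value of joint lid above 1.4 rad and (((horizontal distance between mochi_white and well_left below 0.016 m and z of mochi_white in the frame of well_left between -0.004 and 0.004 m and angle between mochi_white's own z axis and vertical below 0.06 rad) and (horizontal distance between mochi_green and well_right below 0.016 m and z of mochi_green in the frame of well_right between -0.004 and 0.004 m and angle between mochi_green's own z axis and vertical below 0.06 rad)) or ((horizontal distance between mochi_white and well_right below 0.016 m and z of mochi_white in the frame of well_right between -0.004 and 0.004 m and angle between mochi_white's own z axis and vertical below 0.06 rad) and (horizontal distance between mochi_green and well_left below 0.016 m and z of mochi_green in the frame of well_left between -0.004 and 0.004 m and angle between mochi_green's own z axis and vertical below 0.06 rad)))), for 0.2 s.
4. the lid is lowered fully shut over the blocks, the timer still off (value of joint lid below 0.035 rad and (((horizontal distance between mochi_white and well_left below 0.016 m and z of mochi_white in the frame of well_left between -0.004 and 0.004 m and angle between mochi_white's own z axis and vertical below 0.06 rad) and (horizontal distance between mochi_green and well_right below 0.016 m and z of mochi_green in the frame of well_right between -0.004 and 0.004 m and angle between mochi_green's own z axis and vertical below 0.06 rad)) or ((horizontal distance between mochi_white and well_right below 0.016 m and z of mochi_white in the frame of well_right between -0.004 and 0.004 m and angle between mochi_white's own z axis and vertical below 0.06 rad) and (horizontal distance between mochi_green and well_left below 0.016 m and z of mochi_green in the frame of well_left between -0.004 and 0.004 m and angle between mochi_green's own z axis and vertical below 0.06 rad))) and value of joint timer below 0.6 rad), for 0.2 s.
5. the timer is turned to the red mark (value of joint lid below 0.035 rad and (((horizontal distance between mochi_white and well_left below 0.016 m and z of mochi_white in the frame of well_left between -0.004 and 0.004 m and angle between mochi_white's own z axis and vertical below 0.06 rad) and (horizontal distance between mochi_green and well_right below 0.016 m and z of mochi_green in the frame of well_right between -0.004 and 0.004 m and angle between mochi_green's own z axis and vertical below 0.06 rad)) or ((horizontal distance between mochi_white and well_right below 0.016 m and z of mochi_white in the frame of well_right between -0.004 and 0.004 m and angle between mochi_white's own z axis and vertical below 0.06 rad) and (horizontal distance between mochi_green and well_left below 0.016 m and z of mochi_green in the frame of well_left between -0.004 and 0.004 m and angle between mochi_green's own z axis and vertical below 0.06 rad))) and value of joint timer between 1 and 1.4 rad), for 0.2 s.
At the end, for the whole second after the job is handed in: The lid is shut (within 0.035 rad), the white and the green block lie flat and at rest in the two wells, one in each (underside within 4 mm of the well's floor, centre within 16 mm of the well's centre), and the timer stands at the red mark (1.0 to 1.4 rad) (all of step 5 and linear speed of each of mochi_white, mochi_green below 0.02 m/s); the robot touches nothing.
It fails at once if the lid falls shut: it comes down faster than 2 rad/s near the base (value of joint lid below 0.15 rad and velocity of joint lid below -2 rad/s).
It fails at once if a block is dropped onto the plate: it reaches it faster than 0.7 m/s ((horizontal distance between mochi_white and well_left below 0.05 m and z of mochi_white in the frame of well_left below 0.03 m and linear speed of mochi_white above 0.7 m/s) or (horizontal distance between mochi_white and well_right below 0.05 m and z of mochi_white in the frame of well_right below 0.03 m and linear speed of mochi_white above 0.7 m/s) or (horizontal distance between mochi_green and well_left below 0.05 m and z of mochi_green in the frame of well_left below 0.03 m and linear speed of mochi_green above 0.7 m/s) or (horizontal distance between mochi_green and well_right below 0.05 m and z of mochi_green in the frame of well_right below 0.03 m and linear speed of mochi_green above 0.7 m/s)).
It fails at once if a thing to be left alone is shifted by more than 30 mm (the tray 40 mm) (distance of any of dish, soy, kinako, mug, turner, bowl from where it was at the start of the episode above 0.03 m or distance of tray from where it was at the start of the episode above 0.04 m).
It also fails if it takes over 72 s, if anything falls off the work surface, if the arm or the gripper's body presses on something with over 40 N, if the wrist force passes 120 N, or if a joint passes its speed limit or range.

## Working session

There is one attempt and no reset: what is moved stays moved. The work goes in short steps, Python scripts to look and compute and a shell command to move; the robot and the scene stay as the last step left them, time stands still between calls to the robot, and variables do not carry over. Pictures are saved under pics/ and viewed, about 8 in all and at most 12, crops included, and the job is handed in when it is done.

```bash
mkdir -p pics; cat > h.py <<'E'
import numpy as np, cv2
from scipy.spatial.transform import Rotation as R
from bench import r, vision
def cal(n):
    c=vision.get_calibration(n); K=np.array(c["camera_matrix"],float); Rm=cv2.Rodrigues(np.array(c["rvec"],float))[0]
    return K,c["k1"],Rm,np.array(c["tvec"],float).ravel()
def rays(c,uv):
    K,k1,Rm,t=c; uv=np.atleast_2d(np.array(uv,float))
    d=np.c_[(uv[:,0]-K[0,2])/K[0,0],(uv[:,1]-K[1,2])/K[1,1]]; s=d.copy()
    for _ in range(15): s=d/(1+k1*(s**2).sum(1,keepdims=True))
    return np.c_[s,np.ones(len(s))]
def plane(c,uv,z):
    K,k1,Rm,t=c; o=-Rm.T@t; d=rays(c,uv)@Rm
    return o+d*((z-o[2])/d[:,2])[:,None]
def cloud(c,dep):
    K,k1,Rm,t=c; v,u=np.mgrid[:400,:640]
    p=rays(c,np.c_[u.ravel(),v.ravel()])*dep.reshape(-1,1)
    w=(p-t)@Rm; w[dep.ravel()==0]=np.nan
    return w.reshape(400,640,3)
def st():
    s=r.read_state(); print("t",round(s["time"],2),"p",np.round(s["ee_pos"],4),"q",np.round(s["eef_rot"],4),"w",round(s["width"],4),"f",np.round(s["ft_force"],1)); return s
def go(p,yv=None,grasp=True,xv=(0,0,-1)):
    """tool-axes units for: grasp point to p, tool x along xv, tool y along yv"""
    s=st(); Rt=R.from_quat(s["eef_rot"]).as_matrix(); xv=np.array(xv,float); xv/=np.linalg.norm(xv)
    y=Rt[:,1] if yv is None else np.array(yv,float); y=y-xv*(y@xv); y/=np.linalg.norm(y)
    if y@Rt[:,1]<0: y=-y
    Rn=np.c_[xv,y,np.cross(xv,y)]
    tcp=np.array(p,float)+(xv*r.grasp_offset if grasp else 0)
    d=Rt.T@(tcp-np.array(s["ee_pos"])); rv=R.from_matrix(Rt.T@Rn).as_rotvec()
    print("row",np.round(d/0.25,3),np.round(rv/1.5,3),"mm",np.round(d*1000,1),"deg",np.round(np.degrees(rv),1))
E
python3 - <<'E'
from h import *
st(); print(r.grasp_offset)
for n in("scene","top"):
    a,d=vision.camera(n); cv2.imwrite(f"pics/{n}0.png",a); np.savez(f"{n}0.npz",a=a,d=d); print(n, (-cal(n)[2].T@cal(n)[3]).round(3))
E
```

```text
t 0.0 p [0.2811 0.5578 0.2218] q [ 0.163   0.688  -0.164   0.6879] w 0.087 f [ 0.  -0.1 -0.3]
0.0187
scene [ 0.925 -0.465  0.972]
top [0.372 0.06  1.172]
```

View pics/top0.png

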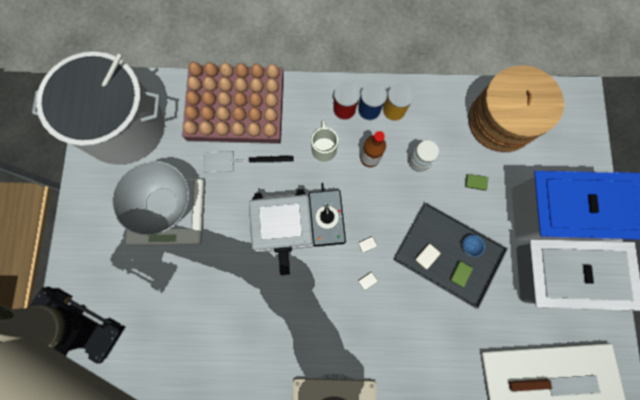

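View pics/scene0.png

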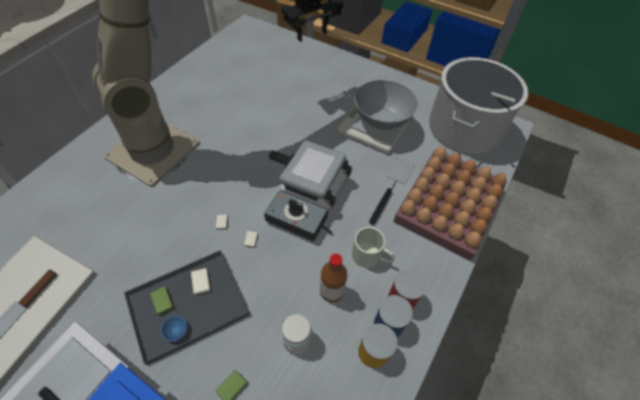

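The top view shows the baker lid at about (282,222), its handle at (284,260) and the knob at (327,216). In the tray, the white block is at (428,256) and the green one at (462,273). The small white pieces at (367,243) and (368,281), and the green piece at (477,182), are decoys.

```bash
python3 - <<'E'
from h import *
f=np.load("top0.npz"); a,d=f["a"],f["d"]; c=cal("top"); P=cloud(c,d); hsv=cv2.cvtColor(a,cv2.COLOR_BGR2HSV)
def rect(m,box,z,name):
    x0,y0,x1,y1=box; mm=np.zeros_like(m,np.uint8); mm[y0:y1,x0:x1]=m[y0:y1,x0:x1]*255
    cs,_=cv2.findContours(mm,cv2.RETR_EXTERNAL,cv2.CHAIN_APPROX_NONE); k=max(cs,key=cv2.contourArea)
    w=plane(c,k[:,0,:],z); (cx,cy),(s1,s2),an=cv2.minAreaRect((w[:,:2]*1000).astype(np.float32))
    ins=cv2.erode(mm,np.ones((3,3)))>0
    print(name,"c",round(cx,1),round(cy,1),"size",round(s1,1),round(s2,1),"ang",round(an,1),"depth z med",np.nanmedian(P[ins][:,2]).round(4))
V=hsv[...,2];S=hsv[...,1];H=hsv[...,0]
rect((V>150)&(S<60),(410,240,442,272),.019,"white")
rect((H>30)&(H<80)&(S>80),(445,258,478,290),.019,"green")
rect((H>30)&(H<80)&(S>80),(460,170,495,195),.016,"greendecoy")
rect(V<60,(272,240,296,280),.092,"handle")
rect(V<95,(385,195,515,310),.02,"tray")
rect((V>200)&(S<40),(255,200,305,245),.107,"panel")
Z=P[...,2]
m=(Z>.097)&(Z<.120); rect(m,(240,180,320,255),.107,"lid")
m=(Z>.040)&(Z<.060); rect(m,(305,180,355,250),.05,"deck")
m=(Z>.085)&(Z<.105); rect(m,(312,195,345,235),.094,"knobbar")
E
```

```text
white c 461.3 -268.0 size 42.5 65.5 ang 48.5 depth z med 0.0187
green c 414.0 -362.0 size 43.6 65.0 ang 61.2 depth z med 0.0186
greendecoy c 691.9 -423.3 size 62.3 39.4 ang 81.3 depth z med 0.0158
handle c 431.8 147.6 size 74.0 44.6 ang 7.1 depth z med 0.0923
tray c 471.0 -331.9 size 271.7 199.3 ang 60.7 depth z med 0.0028
panel c 539.5 161.3 size 90.6 111.0 ang 6.6 depth z med 0.1083
lid c 536.8 161.1 size 145.3 168.5 ang 6.7 depth z med 0.1074
deck c 563.0 42.5 size 159.7 117.9 ang 6.4 depth z med 0.051
knobbar c 563.0 31.9 size 40.5 14.0 ang 6.3 depth z med 0.0939
```

```bash
cat >> h.py <<'E'
YAW=np.radians(6.6); UX=np.array([np.cos(YAW),np.sin(YAW),0]); UY=np.array([-np.sin(YAW),np.cos(YAW),0]); O=np.array([.5415,.1618,0])
def B(x,y,z): return O+UX*x+UY*y+np.array([0,0,z])
def tool(world):
    s=r.read_state(); return R.from_quat(s["eef_rot"]).inv().apply(world)/0.25
E
python3 - <<'E'
from h import *
print(B(-.12,0,.083)); go(B(-.12,0,.16),UY); 
E
```

```text
[0.42229527 0.14800754 0.083     ]
t 0.1 p [0.2811 0.5578 0.2219] q [ 0.1631  0.688  -0.164   0.6879] w 0.0868 f [ 0.6 -1.3  0.4]
row [ 0.324 -1.209  1.242] [-0.388 -0.     0.001] mm [  80.9 -302.4  310.5] deg [-33.3  -0.    0.1]
```

```bash
T='0.1 -0.9 0.93 -0.388 0 0'; python3 -m pendant '0.1 -0.9 0.93 -0.388 0 0;0.1 -0.9 0.93 -0.388 0 0;0.1 -0.9 0.93 -0.388 0 0;0.1 -0.9 0.93 -0.388 0 0;0.1 -0.9 0.93 -0.388 0 0;0.1 -0.9 0.93 -0.388 0 0;0.1 -0.9 0.93 -0.388 0 0;0.1 -0.9 0.93 -0.388 0 0' 1; python3 - <<'E'
from h import *
go(B(-.12,0,.16),UY)
E
```

```text
time: 0.9
ee_pos: [0.3889, 0.2486, 0.1973]
eef_rot: [-0.039, 0.706, 0.038, 0.706]
ft_force: [-0.0, 0.4, -0.0]
width: 0.0867
t 0.9 p [0.3889 0.2486 0.1973] q [-0.0388  0.7061  0.0382  0.706 ] w 0.0867 f [-0.   0.4 -0. ]
row [ 0.224 -0.414  0.089] [-0.004 -0.     0.001] mm [  56.  -103.6   22.2] deg [-0.4 -0.   0. ]
```

```bash
python3 -m pendant '0.224 -0.414 0.089 0 0 0;0.224 -0.414 0.089 0 0 0;0.224 -0.414 0.089 0 0 0;0.224 -0.414 0.089 0 0 0'; python3 - <<'E'
from h import *
go(B(-.12,0,.083),UY)
c=cal("wrist"); a,d=vision.camera("wrist"); cv2.imwrite("pics/w1.png",a)
P=cloud(c,d); 
m=(np.abs(P[...,2]-.092)<.008)&(P[...,0]<.465)&(P[...,0]>.38)
Q=P[m]; b=(Q-O); print(len(Q),"bx",np.nanpercentile(b@UX,[2,50,98]).round(4),"by",np.nanpercentile(b@UY,[2,50,98]).round(4))
E
```

```text
time: 1.3
ee_pos: [0.4213, 0.1502, 0.1401]
eef_rot: [-0.04, 0.707, 0.039, 0.705]
ft_force: [-0.6, 1.4, -0.2]
width: 0.0869
t 1.3 p [0.4213 0.1502 0.1401] q [-0.04    0.7069  0.039   0.7051] w 0.0869 f [-0.6  1.4 -0.2]
row [ 0.303 -0.009  0.004] [-0.002 -0.002  0.001] mm [75.8 -2.2  0.9] deg [-0.2 -0.1  0.1]
2673 bx [-0.1483 -0.1208 -0.0733] by [-0.014   0.0016  0.062 ]
```

```bash
python3 -m pendant '0.15 -0.009 0.004 0 0 0;0.303 -0.009 0.004 0 0 0;0.303 -0.009 0.004 0 0 0'; python3 -m pendant '0 0 0 0 0 0;0 0 0 0 0 0;0 0 0 0 0 0;0 0 0 0 0 0' -1 15;  python3 - <<'E'
from h import *
s=st(); g0=np.array(s["ee_pos"])+np.array([0,0,-r.grasp_offset])*-1
h=B(.075,0,.067); print("g rel hinge bx,z",((g0-h)@UX).round(4),(g0-h)[2].round(4))
rr=.1957; p0=np.arctan2(.016,.195)
for n in range(1,18):
    th=n*.095; p=p0+th; w=UX*(-rr*np.cos(p)+.195)+np.array([0,0,rr*np.sin(p)-.016]); print(round(th,3),tool(w).round(3))
E
```

```text
time: 1.65
ee_pos: [0.4199, 0.1509, 0.0627]
eef_rot: [-0.042, 0.708, 0.041, 0.704]
ft_force: [-0.1, -0.3, 1.0]
width: 0.0871
time: 2.05
ee_pos: [0.4236, 0.1508, 0.067]
eef_rot: [-0.04, 0.705, 0.041, 0.707]
ft_force: [-0.5, 0.9, -0.6]
width: 0.0629
t 2.05 p [0.4236 0.1508 0.067 ] q [-0.0404  0.7053  0.0411  0.7066] w 0.0629 f [-0.5  0.9 -0.6]
g rel hinge bx,z -0.1934 0.0187
0.095 [-0.074  0.     0.01 ]
0.19 [-0.146  0.     0.026]
0.285 [-0.217  0.     0.05 ]
0.38 [-0.285  0.     0.08 ]
0.475 [-0.35   0.     0.116]
0.57 [-0.411  0.     0.159]
0.665 [-0.467  0.     0.206]
0.76 [-0.519  0.     0.26 ]
0.855 [-0.566  0.     0.317]
0.95 [-0.607  0.001  0.379]
1.045 [-0.642  0.001  0.445]
1.14 [-0.671  0.001  0.514]
1.235 [-0.693  0.001  0.585]
1.33 [-0.708  0.001  0.658]
1.425 [-0.716  0.001  0.731]
1.52 [-0.717  0.001  0.806]
1.615 [-0.711  0.001  0.88 ]
```

```bash
python3 -m pendant '0 0 0 0 0 0;0 0 0 0 0 0;0 0 0 0 0 0;0 0 0 0 0 0;0 0 0 0 0 0;0 0 0 0 0 0;0 0 0 0 0 0;0 0 0 0 0 0' -1 15
```

```text
time: 2.85
ee_pos: [0.4232, 0.1475, 0.0657]
eef_rot: [-0.041, 0.706, 0.039, 0.706]
ft_force: [0.4, -10.6, 5.9]
width: 0.028
```

```bash
python3 -m pendant '-0.074 -0.005 0.010 0 0 0;-0.146 -0.01 0.026 0 0 0;-0.217 -0.01 0.05 0 0 0;-0.285 -0.01 0.08 0 0 0;-0.35 -0.01 0.116 0 0 0;-0.411 -0.01 0.159 0 0 0;-0.467 -0.01 0.206 0 0 0;-0.519 -0.01 0.26 0 0 0'
```

```text
time: 3.65
ee_pos: [0.4866, 0.155, 0.1955]
eef_rot: [-0.041, 0.707, 0.041, 0.705]
ft_force: [-3.7, -1.3, -1.8]
width: 0.028
```

```bash
python3 - <<'E'
from h import *
st(); h=B(.075,0,.067)
rr=.1957; p0=np.arctan2(.016,.195)
for th in (.855,.95,1.045,1.14,1.235,1.33,1.425,1.52,1.6):
    p=p0+th;q=p0+.76; w=UX*(-rr*np.cos(p)+rr*np.cos(q))+np.array([0,0,rr*np.sin(p)-rr*np.sin(q)]); print(round(th,3),tool(w).round(3))
E
```

```text
t 3.65 p [0.4866 0.155  0.1955] q [-0.0411  0.7071  0.0406  0.7047] w 0.028 f [-3.7 -1.3 -1.8]
0.855 [-0.047 -0.     0.058]
0.95 [-0.088 -0.     0.119]
1.045 [-0.124 -0.     0.185]
1.14 [-0.153 -0.     0.253]
1.235 [-0.175 -0.     0.324]
1.33 [-0.19  -0.     0.397]
1.425 [-0.199 -0.     0.471]
1.52 [-0.2   -0.     0.545]
1.6 [-0.196 -0.     0.607]
```

```bash
python3 -m pendant '-0.047 0 0.058 0 0 0;-0.088 0 0.119 0 0 0;-0.124 0 0.185 0 0 0;-0.153 0 0.253 0 0 0;-0.175 0 0.324 0 0 0;-0.19 0 0.397 0 0 0;-0.199 0 0.471 0 0 0;-0.2 0 0.545 0 0 0'; python3 -m pendant '0.002 0 0.03 0 0 0;0.004 0 0.055 0 0 0;0.004 0 0.055 0 0 0;0.004 0 0.055 0 0 0'
```

```text
time: 4.45
ee_pos: [0.6234, 0.1714, 0.2459]
eef_rot: [-0.041, 0.706, 0.041, 0.706]
ft_force: [-2.1, 0.5, 2.7]
width: 0.0278
time: 4.85
ee_pos: [0.6372, 0.173, 0.2448]
eef_rot: [-0.041, 0.705, 0.041, 0.706]
ft_force: [1.2, 2.4, 2.1]
width: 0.0279
```

```bash
python3 -m pendant '0 0 0 0 0 0;0 0 0 0 0 0;0 0 0 0 0 0;0 0 0 0 0 0;0 0 0 0 0 0;0 0 0 0 0 0' 0.6; python3 -m pendant '-0.1 0 0 0 0 0;-0.2 0 0 0 0 0;-0.4 0 0 0 0 0;-0.4 -0.2 -0.1 0 0 0;-0.4 -0.4 -0.2 0 0 0;-0.4 -0.6 -0.3 0 0 0;-0.4 -0.8 -0.4 0 0 0;-0.4 -0.9 -0.5 0 0 0'; python3 - <<'E'
from h import *
st()
for n in("top","scene"):
    c=cal(n);a,d=vision.camera(n); cv2.imwrite(f"pics/{n}1.png",a); np.savez(f"{n}1.npz",a=a,d=d)
    P=cloud(c,d); Q=P-O; bx=Q@UX; by=Q@UY; z=P[...,2]
    m=(abs(bx)<.2)&(abs(by)<.09)&(z>.12); b=np.c_[bx[m],by[m],z[m]]
    print(n,"high pts",len(b)); 
    for lo in(.12,.15,.18,.21,.24,.27):
        k=b[(b[:,2]>lo)&(b[:,2]<lo+.03)]; 
        if len(k): print(lo,len(k),np.percentile(k[:,0],[2,50,98]).round(3))
    for zz in(.060,.066):
        m=(abs(z-zz)<.003)&(abs(bx)<.08)&(abs(by)<.09); print(zz,m.sum(),np.percentile(bx[m],[1,50,99]).round(3),np.percentile(by[m],[1,50,99]).round(3))
E
```

```text
time: 5.45
ee_pos: [0.6367, 0.1724, 0.2445]
eef_rot: [-0.041, 0.706, 0.041, 0.706]
ft_force: [0.0, 0.1, -0.5]
width: 0.0661
time: 6.25
ee_pos: [0.5419, -0.0607, 0.3444]
eef_rot: [-0.04, 0.706, 0.04, 0.706]
ft_force: [0.3, -1.0, -0.2]
width: 0.0697
t 6.25 p [ 0.5419 -0.0607  0.3444] q [-0.0405  0.7059  0.0403  0.706 ] w 0.0697 f [ 0.3 -1.  -0.2]
top high pts 1380
0.12 188 [0.079 0.092 0.093]
0.15 53 [0.08  0.082 0.097]
0.18 419 [0.081 0.087 0.107]
0.21 561 [0.089 0.104 0.119]
0.24 46 [0.089 0.09  0.1  ]
0.27 113 [0.09  0.097 0.108]
0.06 1462 [-0.067 -0.003  0.077] [-0.079  0.003  0.08 ]
0.066 620 [-0.055 -0.005  0.074] [-0.077  0.001  0.078]
scene high pts 1380
0.12 178 [0.083 0.118 0.123]
0.15 196 [0.084 0.119 0.123]
0.18 346 [0.083 0.114 0.124]
0.21 487 [0.093 0.109 0.121]
0.24 70 [0.092 0.103 0.108]
0.27 103 [0.091 0.101 0.108]
0.06 1014 [-0.065 -0.003  0.068] [-0.08  -0.013  0.072]
0.066 529 [-0.054 -0.008  0.046] [-0.078 -0.004  0.078]
```

```bash
python3 - <<'E'
import cv2,numpy as np
a=cv2.imread("pics/top1.png")[150:320,220:520]; b=cv2.imread("pics/scene1.png")[60:260,200:420]
a=cv2.resize(a,None,fx=2.6,fy=2.6); cv2.imwrite("pics/c1.png",a)
E
```

```text
(no output)
```

View pics/c1.png

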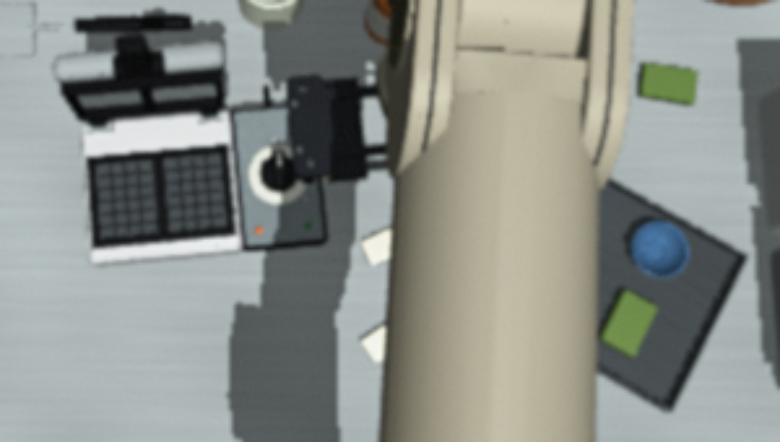

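The lid stays up. The black plate with its two wells is in view at crop (90–235, 148–245). Next I measure the plate and work out the move above the white block.

```bash
python3 - <<'E'
from h import *
f=np.load("top1.npz"); a=f["a"]; c=cal("top"); V=a.max(2)
m=np.zeros((400,640),np.uint8); m[204:248,248:314]=(V[204:248,248:314]<110)*255
k=max(cv2.findContours(m,cv2.RETR_EXTERNAL,cv2.CHAIN_APPROX_NONE)[0],key=cv2.contourArea)
w=plane(c,k[:,0,:],.066)-O; w=np.c_[w@UX,w@UY]*1000
print(cv2.minAreaRect(w.astype(np.float32)),cv2.boundingRect(k))
a=np.radians(48.5); go([.4613,-.268,.15],[np.cos(a),np.sin(a),0])
a=np.radians(61.2); go([.414,-.362,.15],[np.cos(a),np.sin(a),0])
E
```

```text
((-6.1335906982421875, 0.7623977661132812), (99.71930694580078, 156.5282745361328), 0.1694784015417099) (253, 206, 57, 39)
t 6.35 p [ 0.5401 -0.0662  0.346 ] q [-0.0375  0.7055  0.0365  0.7068] w 0.0697 f [0.2 0.3 1.3]
row [ 0.859 -0.769 -0.399] [0.553 0.001 0.   ] mm [ 214.8 -192.2  -99.8] deg [47.5  0.1  0. ]
t 6.35 p [ 0.5401 -0.0662  0.346 ] q [-0.0375  0.7055  0.0365  0.7068] w 0.0697 f [0.2 0.3 1.3]
row [ 0.859 -1.123 -0.627] [0.405 0.001 0.001] mm [ 214.8 -280.7 -156.7] deg [34.8  0.1  0. ]
```

```bash
python3 -m pendant '0.1 -0.2 -0.1 0.1 0 0;0.86 -0.77 -0.4 0.553 0 0;0.86 -0.77 -0.4 0.553 0 0;0.86 -0.77 -0.4 0.553 0 0;0.86 -0.77 -0.4 0.553 0 0;0.86 -0.77 -0.4 0.553 0 0;0.86 -0.77 -0.4 0.553 0 0;0.86 -0.77 -0.4 0.553 0 0' 0.7; python3 - <<'E'
from h import *
c=cal("wrist"); a,d=vision.camera("wrist"); cv2.imwrite("pics/w2.png",a)
hsv=cv2.cvtColor(a,cv2.COLOR_BGR2HSV); V=hsv[...,2];S=hsv[...,1];H=hsv[...,0]
for nm,m in(("white",(V>140)&(S<60)),("green",(H>30)&(H<80)&(S>80))):
    for k in cv2.findContours(m.astype(np.uint8),cv2.RETR_EXTERNAL,cv2.CHAIN_APPROX_NONE)[0]:
        if cv2.contourArea(k)<1500: continue
        w=plane(c,k[:,0,:],.019); print(nm,[np.round(v,1) for v in cv2.minAreaRect((w[:,:2]*1000).astype(np.float32))],cv2.boundingRect(k))
a=np.radians(48.5); go([.4613,-.268,.012],[np.cos(a),np.sin(a),0],grasp=False)
E
```

```text
time: 7.15
ee_pos: [0.4643, -0.2617, 0.1286]
eef_rot: [0.248, 0.663, -0.248, 0.662]
ft_force: [1.1, -0.3, -0.6]
width: 0.0743
white [array([ 455.9, -258.8]), array([130.6,  86. ]), np.float64(59.9)] (246, 131, 138, 97)
white [array([546.3,  35.9]), array([91.7, 52.9]), np.float64(6.8)] (584, 0, 56, 110)
white [array([ 411.9, -225.9]), array([675.9, 227.7]), np.float64(49.4)] (0, 0, 640, 244)
green [array([ 408.7, -361.3]), array([44.3, 55.9]), np.float64(60.6)] (184, 188, 55, 55)
t 7.2 p [ 0.4658 -0.2608  0.1299] q [ 0.247   0.6626 -0.2469  0.6625] w 0.0739 f [1.4 0.6 1.2]
row [ 0.472 -0.034  0.005] [ 0.007 -0.    -0.   ] mm [117.9  -8.5   1.3] deg [ 0.6 -0.  -0. ]
```

View pics/w2.png

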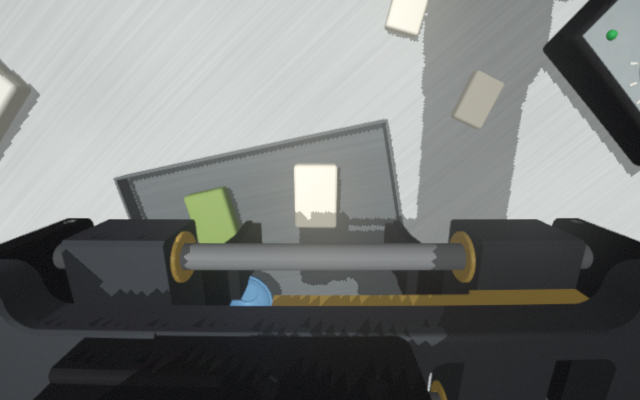

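The wrist view shows the white block at (294–338, 163–228), square to the jaws and centred between the fingers. The green block is at (212,215).

```bash
python3 - <<'E'
from h import *
c=cal("wrist"); print(plane(c,[[316,196],[295,165],[337,165]],.019).round(4))
E
python3 -m pendant '0.2 -0.034 0.005 0.007 0 0;0.3 -0.034 0.005 0.007 0 0;0.3 -0.034 0.005 0.007 0 0;0.3 -0.034 0.005 0.007 0 0'; python3 - <<'E'
from h import *
a=np.radians(48.5); go([.4613,-.268,.012],[np.cos(a),np.sin(a),0],grasp=False)
E
```

```text
[[ 0.462  -0.2677  0.019 ]
 [ 0.4259 -0.2627  0.019 ]
 [ 0.4521 -0.2324  0.019 ]]
time: 7.6
ee_pos: [0.4625, -0.2676, 0.0562]
eef_rot: [0.25, 0.661, -0.25, 0.662]
ft_force: [1.2, 0.5, 0.7]
width: 0.0741
t 7.6 p [ 0.4625 -0.2676  0.0562] q [ 0.2501  0.6609 -0.2498  0.662 ] w 0.0741 f [1.2 0.5 0.7]
row [ 0.177 -0.004 -0.003] [ 0.001  0.001 -0.001] mm [44.2 -1.1 -0.7] deg [ 0.1  0.1 -0.1]
```

```bash
python3 -m pendant '0.09 -0.004 -0.003 0 0 0;0.15 -0.004 -0.003 0 0 0;0.176 -0.004 -0.003 0 0 0;0.176 -0.004 -0.003 0 0 0'; python3 -m pendant '0 0 0 0 0 0;0 0 0 0 0 0;0 0 0 0 0 0;0 0 0 0 0 0;0 0 0 0 0 0;0 0 0 0 0 0;0 0 0 0 0 0;0 0 0 0 0 0' -1 20;python3 - <<'E'
from h import *
st()
E
```

```text
time: 8.0
ee_pos: [0.4598, -0.2683, 0.0106]
eef_rot: [0.251, 0.661, -0.25, 0.661]
ft_force: [0.1, 0.5, 1.3]
width: 0.0738
time: 8.8
ee_pos: [0.4598, -0.2686, 0.0107]
eef_rot: [0.251, 0.661, -0.251, 0.661]
ft_force: [-0.7, 0.5, 4.1]
width: 0.0418
t 8.8 p [ 0.4598 -0.2686  0.0107] q [ 0.2508  0.6611 -0.2506  0.6612] w 0.0418 f [-0.7  0.5  4.1]
```

```bash
python3 -m pendant '-0.1 0 0 0 0 0;-0.25 0 0 0 0 0;-0.4 0 0 0 0 0;-0.6 0 0 0 0 0;-0.6 0 0 0 0 0'; python3 - <<'E'
from h import *
s=st(); go(B(-.005,.038,.16),UY,grasp=False); go((np.array(s["ee_pos"])+B(-.005,.038,.16))/2,UY,grasp=False)
E
```

```text
time: 9.3
ee_pos: [0.4623, -0.2704, 0.1665]
eef_rot: [0.251, 0.658, -0.251, 0.664]
ft_force: [0.5, 0.5, -0.8]
width: 0.0415
t 9.3 p [ 0.4623 -0.2704  0.1665] q [ 0.2511  0.6578 -0.2506  0.6644] w 0.0415 f [ 0.5  0.5 -0.8]
t 9.3 p [ 0.4623 -0.2704  0.1665] q [ 0.2511  0.6578 -0.2506  0.6644] w 0.0415 f [ 0.5  0.5 -0.8]
row [ 0.023  1.59  -1.037] [-0.56   0.006 -0.   ] mm [   5.8  397.5 -259.2] deg [-48.2   0.6  -0. ]
t 9.3 p [ 0.4623 -0.2704  0.1665] q [ 0.2511  0.6578 -0.2506  0.6644] w 0.0415 f [ 0.5  0.5 -0.8]
row [ 0.012  0.795 -0.518] [-0.56   0.006 -0.   ] mm [   2.9  198.7 -129.6] deg [-48.2   0.6  -0. ]
```

```bash
python3 -m pendant '0 0.14 -0.09 -0.09 0 0;0 0.3 -0.2 -0.19 0 0;0 0.45 -0.3 -0.28 0 0;0 0.61 -0.4 -0.38 0 0;0 0.795 -0.518 -0.47 0 0;0 0.795 -0.518 -0.56 0 0;0 0.795 -0.518 -0.56 0 0'; python3 - <<'E'
from h import *
go(B(-.005,.038,.16),UY,grasp=False)
E
```

```text
time: 10.0
ee_pos: [0.4943, -0.0323, 0.1599]
eef_rot: [-0.043, 0.706, 0.043, 0.706]
ft_force: [0.2, -0.8, -0.5]
width: 0.0414
t 10.0 p [ 0.4943 -0.0323  0.1599] q [-0.0426  0.7061  0.0427  0.7056] w 0.0414 f [ 0.2 -0.8 -0.5]
row [-0.     0.9    0.262] [ 0.004 -0.    -0.   ] mm [-1.00e-01  2.25e+02  6.54e+01] deg [ 0.3 -0.  -0. ]
```

```bash
python3 -m pendant '0 0.17 0.05 0 0 0;0 0.35 0.1 0 0 0;0 0.53 0.15 0 0 0;0 0.7 0.2 0 0 0;0 0.85 0.25 0 0 0;0 0.9 0.262 0 0 0;0 0.9 0.262 0 0 0'; python3 - <<'E'
from h import *
go(B(-.005,.038,.069),UY,grasp=False)
c=cal("wrist"); a,d=vision.camera("wrist"); st(); cv2.imwrite("pics/w3.png",a)
E
```

```text
time: 10.7
ee_pos: [0.5337, 0.1976, 0.1598]
eef_rot: [-0.04, 0.706, 0.04, 0.706]
ft_force: [-0.6, -1.0, -0.3]
width: 0.042
t 10.7 p [0.5337 0.1976 0.1598] q [-0.0403  0.7062  0.04    0.7057] w 0.042 f [-0.6 -1.  -0.3]
row [ 0.363  0.006 -0.005] [-0.001 -0.001  0.   ] mm [90.8  1.5 -1.3] deg [-0.1 -0.   0. ]
t 10.75 p [0.5338 0.1956 0.16  ] q [-0.04    0.7062  0.0391  0.7058] w 0.0415 f [ 0.4 -1.8 -0.4]
```

View pics/w3.png

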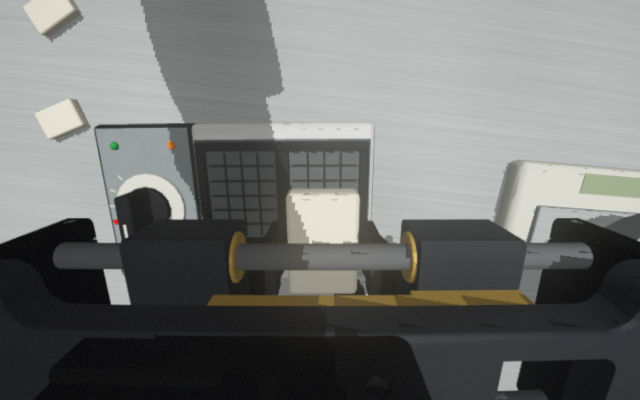

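The held block (286–358, 190–294) sits in line over the left well, whose front edge is at (289–360, 151). I lower it to 20 mm above and re-check.

```bash
python3 - <<'E'
from h import *
c=cal("wrist"); w=plane(c,[[290,151],[360,151],[205,151],[274,151]],.066)-O; print((w@UX).round(4),(w@UY).round(4))
E
python3 -m pendant '0.15 0.004 -0.004 0 0 0;0.25 0.006 -0.005 0 0 0;0.29 0.006 -0.005 0 0 0;0.29 0.006 -0.005 0 0 0;0.29 0.006 -0.005 0 0 0'; python3 - <<'E'
from h import *
go(B(-.005,.038,.069),UY,grasp=False)
E
```

```text
[-0.0484 -0.0483 -0.0488 -0.0485] [ 0.0055  0.0674 -0.0703 -0.0087]
time: 11.25
ee_pos: [0.5331, 0.1975, 0.0893]
eef_rot: [-0.04, 0.705, 0.04, 0.706]
ft_force: [0.1, -0.2, -0.6]
width: 0.0418
t 11.25 p [0.5331 0.1975 0.0893] q [-0.0399  0.7055  0.0401  0.7065] w 0.0418 f [ 0.1 -0.2 -0.6]
row [ 0.081  0.006 -0.003] [-0.001  0.001 -0.   ] mm [20.3  1.6 -0.8] deg [-0.1  0.1 -0. ]
```

```bash
python3 -m pendant '0.03 0 -0.003 0 0 0;0.055 0 -0.003 0 0 0;0.075 0 -0.003 0 0 0;0.08 0 -0.003 0 0 0;0.08 0 -0.003 0 0 0'; python3 - <<'E'
from h import *
go(B(-.006,.037,.0677),UY,grasp=False)
E
```

```text
time: 11.75
ee_pos: [0.5314, 0.1984, 0.0679]
eef_rot: [-0.041, 0.706, 0.041, 0.706]
ft_force: [0.0, -1.0, -0.5]
width: 0.0417
t 11.75 p [0.5314 0.1984 0.0679] q [-0.0408  0.706   0.0407  0.7059] w 0.0417 f [ 0.  -1.  -0.5]
row [ 0.001 -0.002 -0.001] [ 0. -0.  0.] mm [ 0.2 -0.5 -0.2] deg [ 0. -0.  0.]
```

```bash
python3 -m pendant '0.003 0 0 0 0 0;0.003 0 0 0 0 0;0.003 0 0 0 0 0;0.003 0 0 0 0 0;0.003 0 0 0 0 0;0.003 0 0 0 0 0' 0.3; python3 -m pendant '-0.1 0 0 0 0 0;-0.25 0 0 0 0 0;-0.4 0 0 0 0 0;-0.4 0 0 0 0 0'; python3 - <<'E'
from h import *
a=np.radians(61.2); go([.414,-.362,.16],[np.cos(a),np.sin(a),0],grasp=False)
c=cal("wrist"); a,d=vision.camera("wrist"); P=cloud(c,d)-O; bx=P@UX; by=P@UY; z=P[...,2]
m=(abs(bx)<.06)&(by>.0)&(by<.075)&(z>.072)&(z<.09); print(m.sum(),np.percentile(bx[m],[1,99]),np.percentile(by[m],[1,99]),np.percentile(z[m],[5,50,95]))
E
```

```text
time: 12.35
ee_pos: [0.5315, 0.1984, 0.0673]
eef_rot: [-0.041, 0.706, 0.041, 0.706]
ft_force: [0.1, -0.0, 0.6]
width: 0.0564
time: 12.75
ee_pos: [0.5341, 0.1994, 0.1727]
eef_rot: [-0.039, 0.703, 0.042, 0.709]
ft_force: [0.5, 0.5, 1.1]
width: 0.0566
t 12.75 p [0.5341 0.1994 0.1727] q [-0.0394  0.7032  0.0419  0.7087] w 0.0566 f [0.5 0.5 1.1]
row [ 0.039 -2.176 -0.735] [ 0.412  0.004 -0.004] mm [   9.6 -543.9 -183.8] deg [35.4  0.4 -0.3]
2923 [-0.03713087  0.02487493] [0.01683862 0.05780513] [0.07411603 0.07559376 0.07677888]
```

```bash
python3 -m pendant '0 -0.18 -0.06 0 0 0;0 -0.36 -0.12 0 0 0;0 -0.54 -0.18 0 0 0;0 -0.72 -0.24 0 0 0;0 -0.9 -0.3 0 0 0;0 -0.98 -0.33 0 0 0' 0.7;  python3 -m pendant '0 -0.18 -0.06 0 0 0;0 -0.36 -0.12 0 0 0;0 -0.54 -0.18 0 0 0;0 -0.72 -0.24 0.1 0 0;0 -0.9 -0.3 0.2 0 0;0 -0.98 -0.33 0.3 0 0;0 -0.98 -0.33 0.412 0 0;0 -0.98 -0.33 0.412 0 0'; python3 - <<'E'
from h import *
a=np.radians(61.2); go([.414,-.362,.1],[np.cos(a),np.sin(a),0],grasp=False)
E
```

```text
time: 13.4
ee_pos: [0.4759, -0.0589, 0.1663]
eef_rot: [-0.039, 0.707, 0.039, 0.705]
ft_force: [0.3, 1.2, -0.6]
width: 0.0736
time: 14.2
ee_pos: [0.423, -0.3077, 0.1661]
eef_rot: [0.177, 0.685, -0.178, 0.684]
ft_force: [0.6, 0.8, 0.4]
width: 0.0739
t 14.2 p [ 0.423  -0.3077  0.1661] q [ 0.1774  0.6852 -0.1775  0.6838] w 0.0739 f [0.6 0.8 0.4]
row [ 0.264 -0.207  0.075] [-0.003 -0.001  0.   ] mm [ 66.1 -51.8  18.6] deg [-0.3 -0.1  0. ]
```

```bash
python3 -m pendant '0.1 -0.15 0.05 0 0 0;0.2 -0.207 0.075 0 0 0;0.264 -0.207 0.075 0 0 0;0.264 -0.207 0.075 0 0 0'; python3 - <<'E'
from h import *
a=np.radians(61.2); st()
c=cal("wrist"); p,d=vision.camera("wrist"); hsv=cv2.cvtColor(p,cv2.COLOR_BGR2HSV); m=((hsv[...,0]>30)&(hsv[...,0]<80)&(hsv[...,1]>80)).astype(np.uint8)
for k in cv2.findContours(m,cv2.RETR_EXTERNAL,cv2.CHAIN_APPROX_NONE)[0]:
    if cv2.contourArea(k)<800: continue
    w=plane(c,k[:,0,:],.019); print([np.round(v,1) for v in cv2.minAreaRect((w[:,:2]*1000).astype(np.float32))],cv2.boundingRect(k))
go([.414,-.362,.0115],[np.cos(a),np.sin(a),0],grasp=False)
E
```

```text
time: 14.6
ee_pos: [0.4141, -0.3603, 0.0985]
eef_rot: [0.175, 0.687, -0.174, 0.683]
ft_force: [-0.2, 0.2, -0.4]
width: 0.0739
t 14.6 p [ 0.4141 -0.3603  0.0985] q [ 0.1751  0.6869 -0.1742  0.6835] w 0.0739 f [-0.2  0.2 -0.4]
[array([ 410.9, -365.3]), array([40.8, 62.7]), np.float64(61.7)] (293, 168, 48, 70)
t 14.65 p [ 0.4149 -0.3606  0.1001] q [ 0.175   0.6862 -0.1744  0.6842] w 0.0741 f [0.1 0.7 0.4]
row [ 0.354 -0.007  0.   ] [ 0.002 -0.002 -0.   ] mm [88.6 -1.7  0.1] deg [ 0.2 -0.2 -0. ]
```

```bash
python3 -m pendant '0.15 -0.01 -0.004 0 0 0;0.27 -0.014 -0.006 0 0 0;0.33 -0.014 -0.006 0 0 0;0.353 -0.014 -0.006 0 0 0;0.353 -0.014 -0.006 0 0 0'; python3 -m pendant '0 0 0 0 0 0;0 0 0 0 0 0;0 0 0 0 0 0;0 0 0 0 0 0;0 0 0 0 0 0;0 0 0 0 0 0;0 0 0 0 0 0;0 0 0 0 0 0' -1 20; python3 -c "
from h import *
st()"
```

```text
time: 15.15
ee_pos: [0.4129, -0.3639, 0.0135]
eef_rot: [0.176, 0.685, -0.175, 0.685]
ft_force: [0.7, -0.1, 0.2]
width: 0.074
time: 15.95
ee_pos: [0.4125, -0.3641, 0.0132]
eef_rot: [0.176, 0.685, -0.176, 0.685]
ft_force: [0.0, 1.3, 4.8]
width: 0.0417
t 15.95 p [ 0.4125 -0.3641  0.0132] q [ 0.1759  0.6848 -0.1758  0.685 ] w 0.0417 f [0.  1.3 4.8]
```

```bash
python3 -m pendant '-0.08 0 0 0 0 0;-0.25 0 0 0 0 0;-0.4 0 0 0 0 0;-0.6 0 0 0 0 0;-0.6 0 0 0 0 0'; python3 - <<'E'
from h import *
s=st(); go(B(-.006,-.039,.16),UY,grasp=False)
E
```

```text
time: 16.45
ee_pos: [0.4146, -0.3664, 0.1689]
eef_rot: [0.175, 0.682, -0.177, 0.688]
ft_force: [0.9, -0.2, -0.6]
width: 0.0414
t 16.45 p [ 0.4146 -0.3664  0.1689] q [ 0.1753  0.6817 -0.1768  0.688 ] w 0.0414 f [ 0.9 -0.2 -0.6]
t 16.45 p [ 0.4146 -0.3664  0.1689] q [ 0.1753  0.6817 -0.1768  0.688 ] w 0.0414 f [ 0.9 -0.2 -0.6]
row [ 0.031  1.955 -0.504] [-0.412  0.006  0.002] mm [   7.8  488.6 -126. ] deg [-35.4   0.5   0.2]
```

```bash
python3 -m pendant '0 0.14 -0.04 -0.09 0 0;0 0.3 -0.08 -0.19 0 0;0 0.45 -0.12 -0.28 0 0;0 0.61 -0.16 -0.38 0 0;0 0.78 -0.2 -0.412 0 0;0 0.96 -0.25 -0.412 0 0;0 0.96 -0.25 -0.412 0 0'; python3 - <<'E'
from h import *
go(B(-.006,-.039,.16),UY,grasp=False)
E
```

```text
time: 17.15
ee_pos: [0.4745, -0.1171, 0.1623]
eef_rot: [-0.043, 0.706, 0.045, 0.706]
ft_force: [0.1, -0.8, -1.1]
width: 0.0414
t 17.15 p [ 0.4745 -0.1171  0.1623] q [-0.0431  0.7058  0.0446  0.7057] w 0.0414 f [ 0.1 -0.8 -1.1]
row [0.011 0.918 0.379] [ 0.006 -0.    -0.001] mm [  2.8 229.5  94.7] deg [ 0.5 -0.  -0.1]
```

```bash
python3 -m pendant '0 0.15 0.07 0.006 0 0;0 0.32 0.13 0.006 0 0;0 0.5 0.2 0.006 0 0;0 0.67 0.28 0.006 0 0;0 0.85 0.35 0.006 0 0;0 0.918 0.379 0.006 0 0;0 0.918 0.379 0.006 0 0'; python3 - <<'E'
from h import *
go(B(-.006,-.039,.0702),UY,grasp=False)
E
```

```text
time: 17.85
ee_pos: [0.5409, 0.1181, 0.1621]
eef_rot: [-0.039, 0.706, 0.039, 0.706]
ft_force: [-0.9, -0.5, -0.2]
width: 0.0415
t 17.85 p [0.5409 0.1181 0.1621] q [-0.039   0.7064  0.0392  0.7056] w 0.0415 f [-0.9 -0.5 -0.2]
row [ 0.367  0.017 -0.001] [-0.003 -0.001 -0.   ] mm [91.9  4.3 -0.3] deg [-0.3 -0.1 -0. ]
```

```bash
python3 -m pendant '0.15 0.01 0 0 0 0;0.25 0.014 0 0 0 0;0.29 0.014 0 0 0 0;0.29 0.014 0 0 0 0;0.29 0.014 0 0 0 0'; python3 - <<'E'
from h import *
go(B(-.006,-.039,.0702),UY,grasp=False)
E
```

```text
time: 18.35
ee_pos: [0.5413, 0.1179, 0.0916]
eef_rot: [-0.037, 0.706, 0.037, 0.707]
ft_force: [-0.2, -0.9, 0.3]
width: 0.0416
t 18.35 p [0.5413 0.1179 0.0916] q [-0.0371  0.7057  0.0372  0.7066] w 0.0416 f [-0.2 -0.9  0.3]
row [ 0.086  0.018 -0.003] [-0.007  0.001 -0.   ] mm [21.4  4.6 -0.9] deg [-0.6  0.1 -0. ]
```

```bash
python3 -m pendant '0.02 0.014 0 0 0 0;0.05 0.014 0 0 0 0;0.07 0.014 0 0 0 0;0.08 0.014 0 0 0 0;0.08 0.014 0 0 0 0'; python3 - <<'E'
from h import *
go(B(-.006,-.039,.0702),UY,grasp=False)
E
```

```text
time: 18.85
ee_pos: [0.5402, 0.1221, 0.0704]
eef_rot: [-0.038, 0.706, 0.038, 0.706]
ft_force: [-0.3, -0.1, -0.9]
width: 0.0419
t 18.85 p [0.5402 0.1221 0.0704] q [-0.0375  0.7062  0.0375  0.706 ] w 0.0419 f [-0.3 -0.1 -0.9]
row [ 0.001  0.001 -0.001] [-0.006 -0.    -0.   ] mm [ 0.2  0.3 -0.2] deg [-0.5 -0.  -0. ]
```

```bash
python3 -m pendant '0.004 0 0 0 0 0;0.004 0 0 0 0 0;0.004 0 0 0 0 0;0.004 0 0 0 0 0;0.004 0 0 0 0 0;0.004 0 0 0 0 0' 0.25; python3 -m pendant '-0.1 0 0 0 0 0;-0.25 0 0 0 0 0;-0.4 0 0 0 0 0;-0.55 0 0 0 0 0;-0.75 0 0 0 0 0;-0.75 0 0 0 0 0'; python3 - <<'E'
from h import *
st()
c=cal("wrist"); a,d=vision.camera("wrist"); cv2.imwrite("pics/w4.png",a); P=cloud(c,d)-O; bx=P@UX; by=P@UY; z=P[...,2]
for lo,hi in((0,.075),(-.075,0)):
    m=(abs(bx)<.06)&(by>lo)&(by<hi)&(z>.070)&(z<.09); b=np.c_[bx[m],by[m]]*1000
    print(m.sum(),cv2.minAreaRect(b.astype(np.float32)),np.percentile(b,[1,50,99],axis=0).round(1).tolist(),np.percentile(z[m],[5,50,95]).round(4))
E
```

```text
time: 19.45
ee_pos: [0.5403, 0.1222, 0.0696]
eef_rot: [-0.038, 0.706, 0.038, 0.706]
ft_force: [-0.8, -0.3, 0.8]
width: 0.0544
time: 20.05
ee_pos: [0.543, 0.1227, 0.264]
eef_rot: [-0.036, 0.703, 0.039, 0.71]
ft_force: [1.4, -0.3, -0.4]
width: 0.0545
t 20.05 p [0.543  0.1227 0.264 ] q [-0.0363  0.7026  0.0386  0.7096] w 0.0545 f [ 1.4 -0.3 -0.4]
1705 ((-5.326839447021484, 37.42536163330078), (42.854331970214844, 63.74409866333008), 89.9351577758789) [[-37.0, 16.3], [-7.5, 36.4], [24.8, 57.5]] [0.0737 0.0755 0.0767]
1677 ((-6.9281768798828125, -39.709877014160156), (41.8060188293457, 63.222625732421875), 88.92796325683594) [[-37.7, -60.1], [-8.3, -39.5], [23.7, -19.5]] [0.0741 0.0756 0.0769]
```

View pics/w4.png

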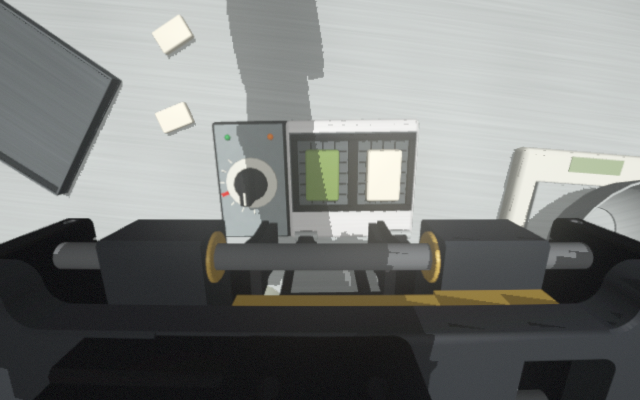

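Green is in the right well at (322,174) and white in the left at (384,174). Both tops are at about 75.6 mm, so they lie flat. Now back above the upright handle.

```bash
python3 -m pendant '-0.15 0 0 0 0 0;-0.32 0 0 0 0 0;-0.34 0.1 0.1 0 0 0;-0.34 0.16 0.25 0 0 0;-0.34 0.16 0.36 0 0 0;-0.34 0.16 0.36 0 0 0' 0.7; python3 - <<'E'
from h import *
go([.637,.1727,.2446],UY,grasp=False); print(B(.0968,0,.2428))
E
```

```text
time: 20.7
ee_pos: [0.6271, 0.172, 0.3383]
eef_rot: [-0.038, 0.707, 0.037, 0.705]
ft_force: [0.2, -0.9, -0.9]
width: 0.0737
t 20.7 p [0.6271 0.172  0.3383] q [-0.0384  0.7075  0.0369  0.7047] w 0.0737 f [ 0.2 -0.9 -0.9]
row [ 0.375 -0.001  0.041] [-0.006 -0.003  0.001] mm [93.7 -0.2 10.3] deg [-0.5 -0.2  0.1]
[0.63765848 0.17292592 0.2428    ]
```

```bash
python3 -m pendant '0.06 0 0.041 -0.005 0 0;0.18 0 0.041 -0.005 0 0;0.3 0 0.041 -0.005 0 0;0.375 0 0.041 -0.005 0 0;0.375 0 0.041 -0.005 0 0'; python3 -m pendant '0 0 0 0 0 0;0 0 0 0 0 0;0 0 0 0 0 0;0 0 0 0 0 0;0 0 0 0 0 0;0 0 0 0 0 0;0 0 0 0 0 0;0 0 0 0 0 0' -1 15;  python3 -m pendant '0 0 0 0 0 0;0 0 0 0 0 0;0 0 0 0 0 0'; python3 - <<'E'
from h import *
st(); rr=.1957; p0=np.arctan2(.016,.195)
ths=np.arange(1.6,-.05,-.1).round(2)
f=lambda th: UX*(-rr*np.cos(p0+th))+np.array([0,0,rr*np.sin(p0+th)])
for base in(1.6,.8):
  print("base",base)
  for th in ths:
    if base-.81<=th<base: print(th,tool(f(th)-f(base)).round(3))
E
```

```text
time: 21.2
ee_pos: [0.6338, 0.1719, 0.2443]
eef_rot: [-0.041, 0.708, 0.04, 0.704]
ft_force: [-0.3, -1.0, 0.3]
width: 0.0741
time: 22.0
ee_pos: [0.6357, 0.1729, 0.2483]
eef_rot: [-0.04, 0.706, 0.04, 0.706]
ft_force: [0.8, 1.0, -0.2]
width: 0.0278
time: 22.3
ee_pos: [0.6357, 0.1729, 0.2484]
eef_rot: [-0.04, 0.706, 0.04, 0.706]
ft_force: [0.2, 2.5, 0.8]
width: 0.0278
t 22.3 p [0.6357 0.1729 0.2484] q [-0.0402  0.7059  0.0405  0.706 ] w 0.0278 f [0.2 2.5 0.8]
base 1.6
1.5 [-0.005 -0.    -0.078]
1.4 [-0.002 -0.    -0.156]
1.3 [ 0.009 -0.    -0.234]
1.2 [ 0.028 -0.    -0.31 ]
1.1 [ 0.054 -0.    -0.384]
1.0 [ 0.087 -0.001 -0.454]
0.9 [ 0.127 -0.001 -0.522]
0.8 [ 0.174 -0.001 -0.584]
base 0.8
0.7 [ 0.053 -0.    -0.058]
0.6 [ 0.111 -0.    -0.11 ]
0.5 [ 0.174 -0.    -0.156]
0.4 [ 0.241 -0.    -0.196]
0.3 [ 0.313 -0.    -0.229]
0.2 [ 0.386 -0.    -0.254]
0.1 [ 0.463 -0.    -0.272]
-0.0 [ 0.54  -0.001 -0.283]
```

```bash
python3 -m pendant '-0.005 0 -0.08 0 0 0;-0.002 0 -0.159 0 0 0;0.009 0 -0.239 0 0 0;0.028 0 -0.316 0 0 0;0.055 0 -0.392 0 0 0;0.089 0 -0.463 0 0 0;0.13 0 -0.532 0 0 0;0.177 0 -0.596 0 0 0'; python3 - <<'E'
from h import *
s=st(); g=np.array(s["ee_pos"])+[0,0,r.grasp_offset]-B(.075,0,.067); x=-(g@UX); print("radius",np.hypot(x,g[2]),"theta",np.arctan2(g[2],x)-np.arctan2(.016,.195))
E
```

```text
time: 23.1
ee_pos: [0.4872, 0.1551, 0.2048]
eef_rot: [-0.04, 0.706, 0.04, 0.706]
ft_force: [-2.8, -1.0, 4.8]
width: 0.0276
t 23.1 p [0.4872 0.1551 0.2048] q [-0.0398  0.7056  0.0401  0.7064] w 0.0276 f [-2.8 -1.   4.8]
radius 0.2032104478679208 theta 0.7969285620504255
```

```bash
python3 -m pendant '0.054 0 -0.06 0 0 0;0.114 0 -0.113 0 0 0;0.178 0 -0.16 0 0 0;0.248 0 -0.2 0 0 0;0.322 0 -0.234 0 0 0;0.39 0 -0.258 0 0 0;0.43 0 -0.268 0 0 0;0.47 0 -0.276 0 0 0'; python3 - <<'E'
from h import *
s=st(); g=np.array(s["ee_pos"])+[0,0,r.grasp_offset]-B(.075,0,.067); x=-(g@UX); print("radius",np.hypot(x,g[2]),"theta",np.arctan2(g[2],x)-np.arctan2(.016,.195), "z to go",g[2]-.016)
E
```

```text
time: 23.9
ee_pos: [0.4146, 0.1463, 0.0845]
eef_rot: [-0.041, 0.709, 0.039, 0.703]
ft_force: [-16.3, -2.8, 2.3]
width: 0.0281
t 23.9 p [0.4146 0.1463 0.0845] q [-0.0412  0.7092  0.0392  0.7027] w 0.0281 f [-16.3  -2.8   2.3]
radius 0.20599485268978845 theta 0.09462631791801163 z to go 0.020168437566264255
```

```bash
python3 -m pendant '0 0 0 0 0 0;0 0 0 0 0 0'; python3 -c "
from h import *
st()"
```

```text
time: 24.1
ee_pos: [0.4147, 0.1463, 0.0845]
eef_rot: [-0.041, 0.709, 0.039, 0.703]
ft_force: [-16.5, -2.7, 2.4]
width: 0.0282
t 24.1 p [0.4147 0.1463 0.0845] q [-0.0413  0.7093  0.0392  0.7026] w 0.0282 f [-16.5  -2.7   2.4]
```

```bash
python3 -m pendant '0 0 -0.016 0 0 0;0.02 0 -0.018 0 0 0;0.04 0 -0.02 0 0 0;0.06 0 -0.022 0 0 0;0.08 0 -0.024 0 0 0;0.08 0 -0.024 0 0 0'; python3 -c "
from h import *
s=st(); g=np.array(s['ee_pos'])+[0,0,r.grasp_offset]-B(.075,0,.067); print('z to go',g[2]-.016, g@UX)"
```

```text
time: 24.7
ee_pos: [0.4106, 0.1458, 0.0649]
eef_rot: [-0.041, 0.708, 0.039, 0.704]
ft_force: [-9.2, -3.9, -1.0]
width: 0.0277
t 24.7 p [0.4106 0.1458 0.0649] q [-0.0408  0.7079  0.0393  0.704 ] w 0.0277 f [-9.2 -3.9 -1. ]
z to go 0.0005530376133327658 -0.2068956975011098
```

```bash
python3 -m pendant '0.008 0 -0.012 0 0 0;0.012 0 -0.012 0 0 0;0.012 0 -0.012 0 0 0'; python3 -c "
from h import *
st()
c=cal('top');a,d=vision.camera('top');cv2.imwrite('pics/top2.png',a);P=cloud(c,d);Q=P-O;bx=Q@UX;by=Q@UY;z=P[...,2]
m=(abs(by)<.075)&(bx>-.065)&(bx<.06)&(z>.09)&(z<.14)
A=np.c_[bx[m],np.ones(m.sum())];k,_,_,_=np.linalg.lstsq(A,z[m],rcond=None);print(m.sum(),k,np.median(z[m]))
f=np.load('top0.npz')['d'];z=cloud(c,f)[...,2];m=(abs(by)<.075)&(bx>-.065)&(bx<.06)&(z>.09)&(z<.14)
A=np.c_[bx[m],np.ones(m.sum())];k,_,_,_=np.linalg.lstsq(A,z[m],rcond=None);print('ref',m.sum(),k)
"
```

```text
time: 25.0
ee_pos: [0.4105, 0.1459, 0.0634]
eef_rot: [-0.04, 0.706, 0.04, 0.706]
ft_force: [1.7, -5.4, -3.0]
width: 0.0281
t 25.0 p [0.4105 0.1459 0.0634] q [-0.0402  0.7059  0.0396  0.7061] w 0.0281 f [ 1.7 -5.4 -3. ]
2128 [-0.08615307  0.11478102] 0.11472789727330712
ref 2120 [-0.00079437  0.10759884]
```

The depth fit shows the lid is still about 0.09 rad open, because the handle has slid up in the pads. I lower further and watch the force.

```bash
python3 -m pendant '0.015 0 -0.004 0 0 0;0.03 0 -0.004 0 0 0;0.04 0 -0.004 0 0 0;0.04 0 -0.004 0 0 0'; cat > lid.py <<'E'
from h import *
st()
c=cal('top');a,d=vision.camera('top');P=cloud(c,d);Q=P-O;bx=Q@UX;by=Q@UY;z=P[...,2]
m=(abs(by)<.075)&(bx>-.065)&(bx<.06)&(z>.09)&(z<.14)
A=np.c_[bx[m],np.ones(m.sum())];k,_,_,_=np.linalg.lstsq(A,z[m],rcond=None);print(m.sum(),k.round(4))
m=(abs(by)<.012)&(bx>-.148)&(bx<-.135)&(z>.05); print("handle end z",len(z[m]),np.median(z[m]))
E
python3 lid.py
```

```text
time: 25.45
ee_pos: [0.4088, 0.1457, 0.053]
eef_rot: [-0.04, 0.706, 0.039, 0.706]
ft_force: [-1.3, -4.2, -1.5]
width: 0.028
t 25.45 p [0.4088 0.1457 0.053 ] q [-0.0403  0.7064  0.0395  0.7056] w 0.028 f [-1.3 -4.2 -1.5]
2170 [-0.0383  0.1108]
handle end z 83 0.46983838741898926
```

```bash
python3 -m pendant '0.012 0 -0.002 0 0 0;0.024 0 -0.002 0 0 0;0.034 0 -0.002 0 0 0;0.038 0 -0.002 0 0 0;0.038 0 -0.002 0 0 0'; python3 lid.py
```

```text
time: 26.0
ee_pos: [0.408, 0.1456, 0.0442]
eef_rot: [-0.04, 0.707, 0.039, 0.705]
ft_force: [-7.2, -7.0, 11.4]
width: 0.0277
t 26.0 p [0.408  0.1456 0.0442] q [-0.0403  0.7067  0.0395  0.7052] w 0.0277 f [-7.2 -7.  11.4]
2197 [-0.0003  0.1077]
handle end z 86 0.4610832279682302
```

Slope 0, so the lid is shut, and the contact force has come up. I release and retreat, then measure the knob move.

```bash
python3 -m pendant '0 0 0 0 0 0;0 0 0 0 0 0;0 0 0 0 0 0;0 0 0 0 0 0;0 0 0 0 0 0;0 0 0 0 0 0;0 0 0 0 0 0' 0.7; python3 -m pendant '-0.1 0 0 0 0 0;-0.25 0 0 0 0 0;-0.4 0 0 0 0 0;-0.5 0 0 0 0 0;-0.5 0 0 0 0 0'; python3 lid.py; python3 - <<'E'
from h import *
go(B(.005,-.132,.16),UY,grasp=False)
E
```

```text
time: 26.75
ee_pos: [0.4087, 0.1467, 0.044]
eef_rot: [-0.04, 0.706, 0.04, 0.706]
ft_force: [0.1, -0.2, 0.2]
width: 0.0714
time: 27.25
ee_pos: [0.4105, 0.1475, 0.1725]
eef_rot: [-0.039, 0.704, 0.041, 0.708]
ft_force: [0.3, 0.3, -0.1]
width: 0.0735
t 27.25 p [0.4105 0.1475 0.1725] q [-0.0391  0.704   0.0412  0.7079] w 0.0735 f [ 0.3  0.3 -0.1]
1848 [0.     0.1076]
handle end z 138 0.5695861688828355
t 27.3 p [0.4096 0.1471 0.1704] q [-0.0396  0.7049  0.0408  0.707 ] w 0.0735 f [-0.3 -0.3 -0.4]
row [ 0.043 -0.53   0.552] [-0.001  0.002 -0.001] mm [  10.7 -132.4  137.9] deg [-0.1  0.2 -0.1]
```

```bash
python3 -m pendant '0 -0.13 0.13 0 0 0;0 -0.27 0.28 0 0 0;0 -0.4 0.41 0 0 0;0 -0.53 0.552 0 0 0;0 -0.53 0.552 0 0 0;0 -0.53 0.552 0 0 0' -0.1; python3 - <<'E'
from h import *
f=np.load("top0.npz"); P=cloud(cal("top"),f["d"]); Q=P-O; bx=Q@UX; by=Q@UY; z=P[...,2]
m=(z>.12)&(bx>.1)&(bx<.35)&(by<-.05)&(by>-.35); print("soy",np.percentile(bx[m],[2,50,98]),np.percentile(by[m],[2,50,98]),z[m].max())
m=(z>.085)&(z<.1)&(abs(bx)<.05)&(by<-.1)&(by>-.17); print("bar",cv2.minAreaRect((np.c_[bx[m],by[m]]*1000).astype(np.float32)))
c=cal("wrist"); a,d=vision.camera("wrist"); Q=cloud(c,d)-O; bx=Q@UX; by=Q@UY; z=Q[...,2]
m=(z>.085)&(z<.1)&(abs(bx)<.05)&(by<-.1)&(by>-.17); print("bar",m.sum(), cv2.minAreaRect((np.c_[bx[m],by[m]]*1000).astype(np.float32)) if m.sum()>5 else 0)
print(r.read_state()["joint_positions"]); go(B(.005,-.132,.087),UY)
E
```

```text
time: 27.9
ee_pos: [0.5604, 0.0298, 0.1671]
eef_rot: [-0.04, 0.707, 0.039, 0.705]
ft_force: [-0.3, 1.5, 0.3]
width: 0.0407
soy [0.1640496  0.1831549  0.21098402] [-0.31006223 -0.28042506 -0.2589096 ] 0.19415482452302837
bar ((7.208907127380371, -131.67005920410156), (39.38247299194336, 13.898238182067871), 0.26418888568878174)
bar 751 ((6.099062919616699, -133.0086669921875), (41.01284408569336, 13.718648910522461), 0.16309015452861786)
[-0.46306008  0.2334127   0.37800626  1.72468985 -0.09151322  1.20331995
  1.62328059]
t 27.95 p [0.5599 0.031  0.1676] q [-0.0402  0.7068  0.0401  0.7051] w 0.04 f [-0.   0.5  0. ]
row [0.397 0.    0.008] [-0.001 -0.002  0.   ] mm [99.3  0.1  2. ] deg [-0.1 -0.1  0. ]
```

```bash
python3 -m pendant '0.13 -0.002 0.008 0 0 0;0.26 -0.002 0.008 0 0 0;0.35 -0.002 0.008 0 0 0;0.393 -0.002 0.008 0 0 0;0.393 -0.002 0.008 0 0 0'; python3 -m pendant '0 0 0 0 0 0;0 0 0 0 0 0;0 0 0 0 0 0;0 0 0 0 0 0;0 0 0 0 0 0;0 0 0 0 0 0;0 0 0 0 0 0' -1 15
```

```text
time: 28.45
ee_pos: [0.5614, 0.0313, 0.0697]
eef_rot: [-0.041, 0.707, 0.041, 0.705]
ft_force: [-0.2, -0.2, 0.3]
width: 0.0391
time: 29.15
ee_pos: [0.5633, 0.0307, 0.0714]
eef_rot: [-0.04, 0.706, 0.04, 0.706]
ft_force: [-0.5, 1.5, 6.3]
width: 0.0134
```

```bash
python3 -m pendant '0 0 0 0.1 0 0;0 0 0 0.2 0 0;0 0 0 0.3 0 0;0 0 0 0.4 0 0;0 0 0 0.5 0 0;0 0 0 0.6 0 0;0 0 0 0.7 0 0;0 0 0 0.8 0 0'; python3 -m pendant '0 0 0 0 0 0;0 0 0 0 0 0;0 0 0 0 0 0'; python3 - <<'E'
from h import *
s=st(); m=R.from_quat(s["eef_rot"]).as_matrix(); y=m[:,1]; print("turn",np.arctan2(-(y@UX),y@UY)*-1, "x axis",m[:,0].round(3))
E
```

```text
time: 29.95
ee_pos: [0.5643, 0.0327, 0.0715]
eef_rot: [0.368, 0.604, -0.365, 0.605]
ft_force: [5.4, 7.4, 0.2]
width: 0.014
time: 30.25
ee_pos: [0.5643, 0.0327, 0.0715]
eef_rot: [0.366, 0.605, -0.364, 0.606]
ft_force: [4.4, 6.8, 1.2]
width: 0.0138
t 30.25 p [0.5643 0.0327 0.0715] q [ 0.3662  0.6052 -0.3636  0.6061] w 0.0138 f [4.4 6.8 1.2]
turn 1.1997125169248086 x axis [ 0.003  0.002 -1.   ]
```

Turned 1.20 rad. I release, rise and check.

```bash
python3 -m pendant '0 0 0 0 0 0;0 0 0 0 0 0;0 0 0 0 0 0;0 0 0 0 0 0;0 0 0 0 0 0' -0.1; python3 -m pendant '-0.1 0 0 0 0 0;-0.25 0 0 0 0 0;-0.4 0 0 0 0 0;-0.6 0 0 0 0 0;-0.6 0 -0.2 0 0 0;-0.6 0 -0.4 0 0 0;-0.6 0.0 -0.6 0 0 0;-0.6 0 -0.6 0 0 0'; python3 lid.py; python3 - <<'E'
from h import *
for n in("top","wrist"):
    c=cal(n); a,d=vision.camera(n); cv2.imwrite(f"pics/{n}9.png",a); Q=cloud(c,d)-O; bx=Q@UX; by=Q@UY; z=Q[...,2]
    m=(z>.086)&(z<.1)&(abs(bx)<.05)&(by<-.1)&(by>-.17)
    if m.sum()>20: print(n,m.sum(),cv2.minAreaRect((np.c_[bx[m],by[m]]*1000).astype(np.float32)))
a=cv2.imread("pics/top9.png"); cv2.imwrite("pics/c9.png",cv2.resize(a[130:330,230:530],None,fx=2.6,fy=2.6))
E
```

```text
time: 30.75
ee_pos: [0.5628, 0.0302, 0.0707]
eef_rot: [0.365, 0.605, -0.366, 0.605]
ft_force: [-0.3, -0.3, -0.7]
width: 0.0377
time: 31.55
ee_pos: [0.4897, 0.17, 0.2207]
eef_rot: [0.363, 0.608, -0.362, 0.606]
ft_force: [0.1, 0.1, -0.4]
width: 0.0393
t 31.55 p [0.4897 0.17   0.2207] q [ 0.363   0.608  -0.362   0.6063] w 0.0393 f [ 0.1  0.1 -0.4]
954 [0.0005 0.1075]
handle end z 164 0.6454368044049271
top 74 ((7.783721446990967, -132.0015411376953), (12.858678817749023, 41.63847732543945), 22.518234252929688)
```

View pics/c9.png

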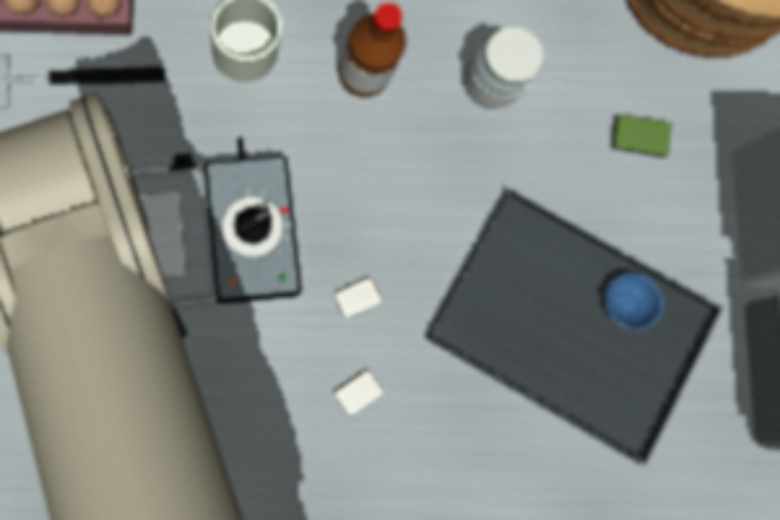

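The pointer at crop (252,222) aims at the red mark (285,210). The measured bar angle is 67.5° clockwise (1.18 rad), the lid is flat and the tray has not moved. Handing in.

```bash
python3 -c "
from bench import close_job
print(close_job())"
```

```text
the job is handed in; nothing more can be done
None
```

The job is done and handed in at about 32 s of the 72 s allowed; the hand-in gave no verdict.

I raised the lid onto its stop and set the white block in the left well and the green block in the right well. I then lowered the lid by its handle until it was shut and turned the timer knob clockwise to the red mark.

**Last checks:**
- **Blocks:** measured before the lid was shut, both tops were at about 75.6 mm (76 expected), and the centres were within about 2 mm of the measured well centres. I could not see them again once the lid was down.
- **Lid:** a plane fit after release gave a slope of about 0 and a height of 107.5 mm, which matches the shut lid at the start.
- **Timer:** the knob stood at about 1.18 rad by the camera and 1.20 rad by the tool's turn.
- **Surroundings:** the tray, dish, bottle, jar and mug looked unmoved in the final top view. I did not measure them, and the bowl, on its scale, was outside the crop I viewed. The gripper was clear of everything.

**One disagreement on the way:** the handle slid about 16 mm in the pads while I lowered the lid, so the tool height read as shut while the lid was still about 0.09 rad open. The camera showed this, and I lowered it the rest of the way slowly until it was shut.

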